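Gather the brass weights into the taped corner of their tray

ROBOT

A 6-joint arm with a two-finger parallel gripper is mounted at the origin on the work surface. World frame = base frame: x ahead of the robot, y to its left, z up, the work surface at z = 0. Lengths are in mm, angles in rad, forces in N, time in s.
With the tool pointing down it reaches from about 400 to 925 mm from the base axis. Payload 12.5 kg.
Tool frame: the origin (TCP) lies at the very end of the fingers, on their centre line; the grasp point (between the pads) lies 19 mm behind it; z points along the fingers, y is the line along which they close (so a half turn about z gives the same grasp; the last joint's range is limited). The gripper opens to 95 mm and grips with 3 to 60 N. Pads are 20 mm wide; open, the fingers measure 119 mm over their backs; the gripper's body (75 mm by 180 mm) begins 59 mm behind the grasp point.
Start: joints at [1.167, 0.491, 1.559, -0, 1.092, -0.106], TCP at [183.369, 597.514, 214.661] pointing down, gripper open.
Joint ranges: [-3.1, 3.1], [-0.84, 2.19], [0.05, 2.79], [-1.13, 4.28], [0.06, 2.93], [-2.69, 2.69]. Speed limits (rad/s): [2.22, 2.22, 2.79, 3.14, 3.14, 3.14].

INTERFACE

Orientations are given as [roll, pitch, yaw] about the fixed x, y, z axes, in that order (R = Rz(yaw) Ry(pitch) Rx(roll)).
In Python, from cell import * gives the robot as it stands.
- The arm moves only by the tool step_arm, never from a script. Its argument "plan" is a list of rows, each an object of numbers: "x", "y", "z": the shift along the tool's x, y, z in units of 25 mm (1.0 is 25 mm); "rx", "ry", "rz": the turn, a rotation vector about the tool's x, y, z in units of 0.1 rad (1.0 is 0.1 rad). In form: [{"x": .., "y": .., "z": .., "rx": .., "ry": .., "rz": ..}, ...]. A call has exactly 10 rows; each row shifts and turns the commanded pose from where the row before left it, along the tool's axes as they then stand; what a row does not reach is not made up. A row lasts 1/12 s, in which the tool goes at most 41.7 mm and 7.16 degrees, less where a joint would pass 70% of its speed; a pose out of reach is approached as far as the arm can. A call with a number of a shift or a turn outside -1 to 1 is refused whole. A call with a gripper value outside its range is refused whole. "jaw" is the closure, from -1 (fully open) to 1 (shut), so that 0 is half open, set as the call begins (left out, the last holds). The fingers move at their own pace and stop on an object; the grip force is fixed at half the most. Time passes only in rows, so rows that do not move let the fingers close, or fill a call up. It gives the time, the measured TCP pose, the force, the opening and the grip force at its end, in the units of the state.
- state(): the state, without advancing time (a new reading comes with each control period).
- read_camera(name): name is "scene" or "top"; returns a dict with "image" (420x560x3 uint8, red, green, blue), "depth" (420x560 float32, mm along the optical axis (not along the pixel's ray), 0 where there is no reading), "vfov" (degrees; the focal length in pixels is half the picture's height over the tangent of half this angle, whatever the lens; pixels are square), "cx", "cy" (the principal point, pixels), "R" (3x3) and "t" (3): a world point X has camera coordinates R X + t. Camera axes: x right, y down, z forward; pixel columns grow to the right and rows downward; lengths in mm; the calibration is good to about 2 mm. A picture is of the moment at which its call begins.
- job_done(): hands the job in; it is judged then, once.
The state is a dict: "t": time; "joints": joint angles; "qvel": joint speeds; "tau": joint torques, N m; "eef_pos": TCP position; "tcp_rot": TCP orientation; "ft_force": force on the tool from outside, world axes, zero at the start; "moment": the same for the moment, N m; "opening": opening from 0.0 (shut) to 1.0 (fully open); "grip_force": force on a finger pad.
Only numpy, scipy, OpenCV 4.12 (cv2) and the standard library are available. Lean on these libraries where they do the work, as an engineer would, in place of code of your own. Each camera call takes 0.05 s, during which the arm holds its last target. There are 200 camera calls.

TASK

Unhook the grey tag with the green stripe from the white tray's rim and hang it by its hooks on the steel rail at the red mark, let go of it, and then take the tray by its rim and tip it about 30 degrees towards its blue-taped corner, so that all five brass weights slide together into that corner. Finish holding the tray tilted like that with the weights lying still in the corner: do not put it down, let go or prop it on anything but the bench. Keep the weights in the tray and leave the other tag, the jar, the thread cone and the brush where they are.

Things in the scene. Friction and masses are not known exactly. Their poses are not given: they have to be found in the camera images.
- tray: Loose white plastic tray, open on top, 180 (x) x 240 (y) x 75 mm high over the rim, about 0.45 kg. Origin: centre of its underside, z up; at yaw 0 its x points away from the robot. Walls 4 mm thick below the rim band, floor 4 mm. The underside is 170 x 230 mm, square corners at x = +-85, y = +-115. Slippery inside (friction with the weights 0.14 to 0.22); about 0.6 on the bench.
- tray_corner (a point): Where the weights must gather: inner floor corner of the tray under the blue tape, at x = 81, y = 111, z = 4 mm in the tray's frame. The tape covers 50 mm of the rim either way from this corner, top and outside.
- tray_rim (a point): Middle of the top of the tray's -x rim, at x = -85.5, y = 0, z = 75 mm in the tray's frame. All round, the top 24 mm of the wall is a turned-down rim band 9 mm thick with flat upright faces (outer at x = +-90, y = +-120 mm, inner at x = +-81, y = +-111): grip it across, from above, anywhere along a side.
- weight0: Loose brass weight, one of five alike lying in the tray: a disc 20 mm across and 10 mm high with a small knob 9 mm across on top (18 mm high in all), 30 g. Origin: centre of its underside.
- weight1: Loose brass weight, one of five alike lying in the tray: a disc 20 mm across and 10 mm high with a small knob 9 mm across on top (18 mm high in all), 30 g. Origin: centre of its underside.
- weight2: Loose brass weight, one of five alike lying in the tray: a disc 20 mm across and 10 mm high with a small knob 9 mm across on top (18 mm high in all), 30 g. Origin: centre of its underside.
- weight3: Loose brass weight, one of five alike lying in the tray: a disc 20 mm across and 10 mm high with a small knob 9 mm across on top (18 mm high in all), 30 g. Origin: centre of its underside.
- weight4: Loose brass weight, one of five alike lying in the tray: a disc 20 mm across and 10 mm high with a small knob 9 mm across on top (18 mm high in all), 30 g. Origin: centre of its underside.
- tag: Loose dark grey rigid tag, white card with green stripe, 60 g, first hooked over the tray's +x rim, plate outside. Origin: midway between its two hooks, on the underside of their bridges (what rests on rim or rail), in the middle of the 14 mm hook gap (x = -7 to +7); z up, y along the rim. Plate 64 mm wide (y), z = +4 to -64 mm, back at x = 7, front at x = 11 (13 below z = -30).
- tag_tab (a point): Centre of the tag's grip tab, at x = 9, y = 0, z = 24 mm in the tag's frame. The tab stands up above the plate: 26 mm wide (y), 9 mm thick (x), z = 4 to 44 mm; pinch it from above across its thickness. Hooks, 10 mm wide at y = +-26, 4 mm thick, turn down 22 mm at x = -11, ends flared to x = -15. Hung free on the rail the tag leans about 20 deg, lower end to -x.
- rail: Fixed steel rail: level round bar, 8 mm across, along its own y, 340 mm between two 12 mm posts (with 60 mm feet) at y = +-170 mm; the top of the bar is 170 mm above the bench. Origin: on the bench under the middle of the bar.
- rail_mark: Red ring of tape, 10 mm wide, around the rail. Origin: on the top line of the bar at the middle of the ring; y along the bar (same axes as the rail). A tag that hangs at the mark with its plate on the +x side (away from the robot) has its origin here and its axes roughly along these.
- tag_old: Loose tag like the other but with a yellow stripe, hanging on the rail near its -y end; to be left alone. Origin and axes as for the other tag.
- jar: Loose clear jar with a pink lid, 58 mm across, 72 mm high; leave it alone. Origin: centre of its underside.
- cone: Loose cone of cream thread, 68 mm across at the foot, 110 mm high; leave it alone. Origin: centre of its underside.
- brush: Loose brush lying along its x on the bench, about 200 mm long; leave it alone. Origin: on the bench under its middle.

How it is judged (in metres and radians):
On the way, in this order (a step that is already met when the one before it is completed fails the run):
1. the tag hangs on the rail at the red mark, let go of (y of tag in the frame of rail_mark between -0.012 and 0.012 m and x of tag in the frame of rail_mark between -0.01 and 0.01 m and z of tag in the frame of rail_mark between -0.006 and 0.006 m and angle between tag's own z axis and vertical below 0.6 rad and contact force between tag and rail above 0.1 N and contact force between tag and the fingers below 0.05 N and linear speed of tag below 0.05 m/s), for 0.3 s.
2. the tray is held tilted and all five weights lie in the taped corner (angle between tray's own z axis and vertical between 0.38 and 0.8 rad and contact force between tray and the fingers above 2 N and linear speed of tray below 0.04 m/s and distance between each of weight0, weight1, weight2, weight3, weight4 and tray_corner below 0.08 m and linear speed of each of weight0, weight1, weight2, weight3, weight4 below 0.03 m/s), for 0.3 s.
At the end, for the whole second after the job is handed in: Tray gripped (over 2 N), still, tilted 22 to 46 deg, touching only bench and gripper; all five weights at rest within 80 mm of the inner corner under the blue tape; green-striped tag hanging free by its hooks on the rail within 12 mm of the red mark, leaning under 34 deg (all of step 1 and all of step 2 and contact force between tray and jar below 0.2 N and contact force between tray and cone below 0.2 N and contact force between tray and brush below 0.2 N and contact force between tray and rail below 0.2 N and contact force between tray and tag below 0.2 N and contact force between tray and tag_old below 0.2 N); the arm keeps its last pose, push and grip.
It fails at once if the jar, thread cone or brush is moved by more than 30 mm or the jar or cone knocked over (distance of any of jar, cone, brush from where it was at the start of the episode above 0.03 m or angle between any of jar, cone's own z axis and vertical above 0.5 rad).
It fails at once if the yellow-striped tag is moved by more than 30 mm (distance of tag_old from where it was at the start of the episode above 0.03 m).
It fails at once if a weight leaves the tray (distance between any of weight0, weight1, weight2, weight3, weight4 and tray above 0.19 m).
It also fails if it takes over 58 s, if anything falls off the work surface, if the arm or the gripper's body presses on something with over 40 N, if the wrist force passes 120 N, or if a joint passes its speed limit or range.

## Working session

There is one attempt and no reset: what is moved stays moved. The work goes in short steps, Python scripts to look and compute and a tool call to move; the robot and the scene stay as the last step left them, time stands still between calls to the robot, and variables do not carry over. Pictures are saved under pics/ and viewed, at most 10 in all, crops included, and the job is handed in when it is done.

Besides the shell and the picture viewer there is one more tool, called after "Emit:" as a command line: name --argument value ..., lists and objects as JSON in quotes. step_arm: Moves the arm, as the interface text tells. Shifts and turns lie within -1 to 1; 1 stands for 25 mm of shift or 0.1 rad of turn. Its arguments: {"type":"object","properties":{"plan":{"type":"array","items":{"type":"object","properties":{"x":{"type":"number"},"y":{"type":"number"},"z":{"type":"number"},"rx":{"type":"number"},"ry":{"type":"number"},"rz":{"type":"number"}}}},"jaw":{"type":"number"}},"required":["plan"]}

```bash
ls; mkdir -p pics
cat > h.py <<'E'
from cell import *
import numpy as np, cv2
def shot(n):
    c=read_camera(n); np.savez(n+'.npz',**{k:np.array(v) for k,v in c.items()}); return c
def ld(n): return dict(np.load(n+'.npz'))
def f(c): return 210/np.tan(np.radians(float(c['vfov']))/2)
def P(c,u,v,d=None):
    if d is None: d=c['depth'][int(v),int(u)]
    F=f(c); X=np.array([(u-c['cx'])/F*d,(v-c['cy'])/F*d,d]); return c['R'].T@(X-c['t'])
def cloud(c):
    F=f(c); v,u=np.mgrid[:420,:560]; d=c['depth']
    return (np.stack([(u-c['cx'])/F*d,(v-c['cy'])/F*d,d],-1)-c['t'])@c['R']
def Pz(c,u,v,z):
    F=f(c); r=c['R'].T@np.array([(u-c['cx'])/F,(v-c['cy'])/F,1]); o=-c['R'].T@c['t']; return o+r*(z-o[2])/r[2]
E
python3 - <<'E'
from h import *
ims=[]
for n in('scene','top'):
    c=shot(n); cv2.imwrite(f'pics/{n}0.png',cv2.resize(c['image'][...,::-1],(784,588)))
    print(n,c['vfov'],c['cx'],c['cy'],-c['R'].T@c['t'])
print(state())
E
```

```text
pics
scene 46.817620542726985 281.5857539590484 208.03672868532337 [942.50709336 323.57832496 944.42492617]
top 49.52392882218778 273.56652799957243 203.4607790684084 [ 388.41364882  -23.78385409 1123.90226045]
{'t': 0.1, 'joints': array([ 1.16744070e+00,  4.91494819e-01,  1.55936404e+00, -5.91563399e-06,
        1.09172824e+00, -1.05588010e-01]), 'qvel': array([-0.00098531, -0.00056579, -0.00266593, -0.00076024,  0.00036351,
        0.00072464]), 'tau': array([ 2.24306801e-03, -6.13631129e+01, -2.58607274e+01,  6.94238115e-02,
        4.70512826e-02, -7.24756728e-05]), 'eef_pos': array([183.25615413, 597.30990236, 214.13139024]), 'tcp_rot': array([-3.14060320e+00, -9.95880854e-05,  2.84382771e+00]), 'ft_force': array([-0.03036476,  0.18777267, -0.4026077 ]), 'moment': array([-0.01984908, -0.00641125, -0.04227954]), 'grip_force': 0.0, 'opening': 1.002578991116231}
```

View pics/scene0.png

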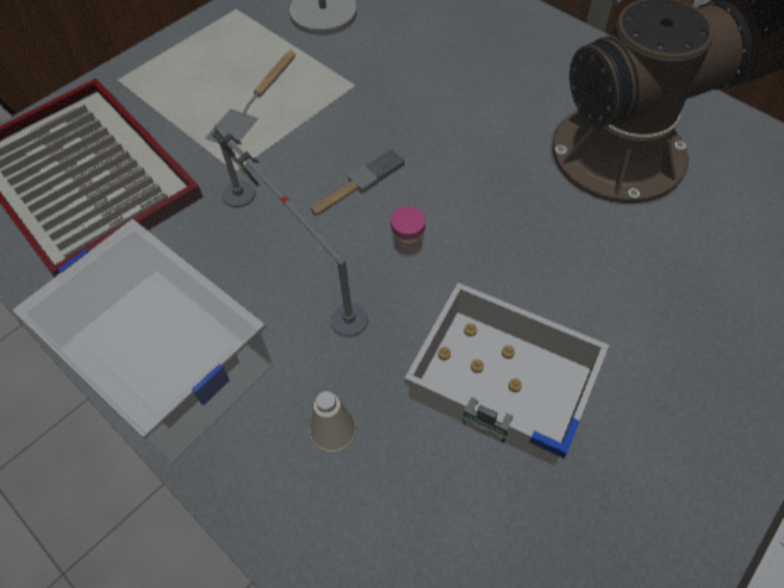

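View pics/top0.png

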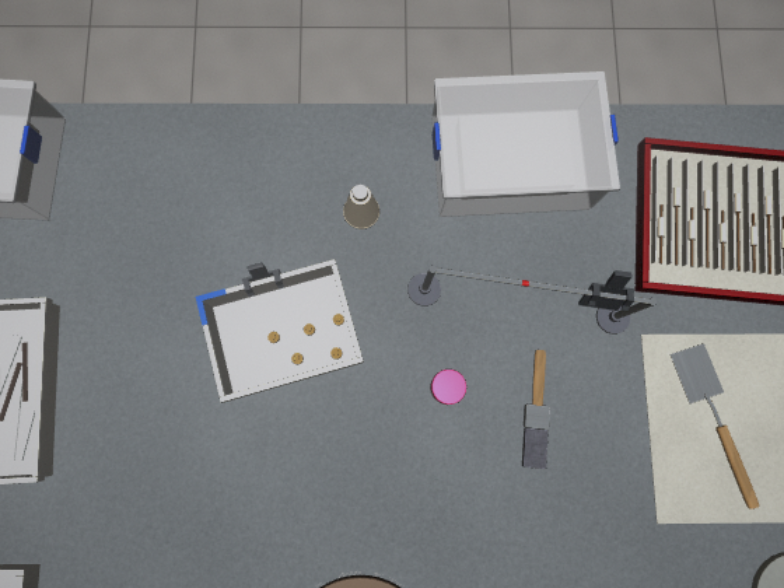

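The scene picture shows the tray with five weights. The green-striped tag hangs on its far rim at about (487,418) and the blue corner is at (570,435). In the top picture the tray rim corners are near (197,296), (335,262), (361,360) and (221,399). The tag is at (260,272), and the red mark on the rail is at (526,283).

Run:
```python
from h import *
t=ld('top'); W=cloud(t); im=t['image'].astype(int)
# tray rim points by height
m=(abs(W[...,2]-75)<5); m[:, :130]=0; m[:,262:]=0; m[:180]=0; m[290:]=0
pts=W[m][:,:2].astype(np.float32); r=cv2.minAreaRect(pts); print('rim',m.sum(),r, cv2.boxPoints(r), np.median(W[m][:,2]))
for u,v in[(197,296),(335,262),(361,360),(221,399)]: print('corner',Pz(t,u/1.4,v/1.4,75).round(1))
# red mark
red=(im[...,0]>120)&(im[...,1]<60)&(im[...,2]<60); v,u=np.nonzero(red); print('red',len(u),u.mean(),v.mean(),Pz(t,u.mean(),v.mean(),168).round(1),W[red].round(0)[:4])
s=ld('scene'); I=s['image'].astype(int); red=(I[...,0]>120)&(I[...,1]<60)&(I[...,2]<60);red[:,240:]=0; v,u=np.nonzero(red); print('red s',len(u),u.mean(),v.mean(),Pz(s,u.mean(),v.mean(),168).round(1))
# rail cloud
for c in(t,s):
    w=cloud(c); q=(w[...,2]>155)&(w[...,2]<174)&(w[...,0]>250)&(w[...,0]<750)&(w[...,1]>-450)&(w[...,1]<-50)
    p=w[q]; print('rail',len(p),p.min(0),p.max(0)); 
    L=cv2.fitLine(p[:,:2].astype(np.float32),cv2.DIST_HUBER,0,.01,.01).ravel(); print(L)
# tag points
for n,c in(('t',t),('s',s)):
    w=cloud(c); q=(w[...,2]>84)&(w[...,2]<125)&(w[...,0]>450)&(w[...,0]<650)&(w[...,1]>20)&(w[...,1]<250)
    p=w[q]; print('tag',len(p)); 
    for z in p[np.argsort(p[:,2])][::max(1,len(p)//12)]: print(z.round(1))
a=t['image'][170:295,130:280]; b=t['image'][175:245,280:480]
cv2.imwrite('pics/c1.png',np.hstack([cv2.resize(a[...,::-1],None,fx=4,fy=4,interpolation=cv2.INTER_CUBIC)]))
sc=s['image'][195:335,280:440]; cv2.imwrite('pics/c2.png',cv2.resize(sc[...,::-1],None,fx=4,fy=4,interpolation=cv2.INTER_CUBIC))
```

```text
rim 1452 ((526.7481689453125, 133.62896728515625), (188.30618286132812, 240.5704345703125), 15.645956993103027) [[403.64377  224.06483 ]
 [468.52377   -7.591629]
 [649.85254   43.1931  ]
 [584.97253  274.84955 ]] 74.39987449205164
corner [577.5 268.4  75. ]
corner [635.2  39.6  75. ]
corner [470.2  -4.5  75. ]
corner [408.5 221.3  75. ]
red 951 486.6372239747634 162.97055730809674 [ 666.8 -508.   168. ] [[ 878. -527.   31.]
 [ 878. -530.   31.]
 [ 877. -531.   33.]
 [ 878. -535.   32.]]
red s 9 202.33333333333334 141.88888888888889 [ 579.2 -257.9  168. ]
rail 808 [ 539.91200109 -449.96003203  155.05705683] [ 606.78190625 -109.59648617  173.99211024]
[ 1.4436415e-01  9.8952460e-01  5.7648187e+02 -2.8256082e+02]
rail 605 [ 541.45780587 -449.41921125  155.18952432] [ 607.53050888 -107.20452952  173.88923255]
[ 1.4863791e-01  9.8889166e-01  5.8003320e+02 -2.6411731e+02]
tag 105
[612.  153.4  84.3]
[609.1 169.1  86.9]
[615.1 152.3  92.1]
[620.9 153.8  97.6]
[610.8 175.8 101.2]
[614.7 154.8 104.3]
[611.7 174.6 107.7]
[618.  158.4 110.7]
[619.4 153.2 114.5]
[619.3 173.4 115.1]
[623.8 164.4 115.9]
[616.6 161.7 117. ]
[620.8 154.9 118.5]
[617.5 156.2 122.9]
tag 131
[619.8 161.9  84.7]
[619.  168.   88.5]
[618.9 171.9  94.9]
[620.1 170.   98.7]
[621.7 165.9 104.3]
[622.3 168.1 109.1]
[621.5 171.6 113.5]
[622.9 167.9 114.7]
[617.1 160.7 116. ]
[615.7 171.2 116.5]
[624.6 162.  117.3]
[615.3 175.3 117.9]
[619.2 171.4 118.5]
[622.7 166.8 121.8]
```

View pics/c1.png

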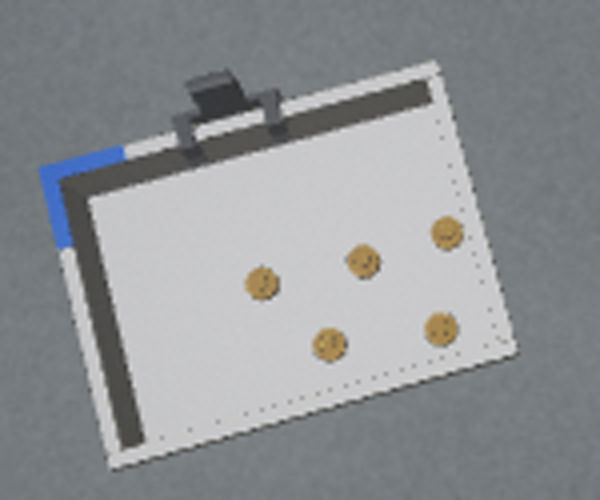

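The enlarged crop shows the outer rim corners at crop pixels (40,168), (437,62), (517,352) and (112,468), with the blue corner top-left. The tag's hooks cross the rim at about (184,130) and (272,105), and the tab top is near (215,75).

```bash
cat >> h.py <<'E'
from scipy.spatial.transform import Rotation as Ro
def delta(goal,rpy,rows=10):
    s=state(); R=Ro.from_euler('xyz',s['tcp_rot']); G=Ro.from_euler('xyz',rpy)
    d=R.inv().apply(np.array(goal)-s['eef_pos'])/25; r=(R.inv()*G).as_rotvec()/.1
    print('pos',s['eef_pos'].round(1),'rpy',s['tcp_rot'].round(3),'tool shift u',d.round(2),'turn u',r.round(2))
E
python3 - <<'E'
from h import *
t=ld('top'); s=ld('scene'); W=cloud(t)
c=[(140,212),(239.25,185.5),(259.25,258),(158,287)]
q=np.array([Pz(t,u,v,75)[:2] for u,v in c]); print(q.round(1),np.linalg.norm(q-np.roll(q,1,0),axis=1).round(1))
loc=np.array([[90,120],[90,-120],[-90,-120],[-90,120]])
A,_=cv2.estimateAffinePartial2D(loc.astype(np.float32),q.astype(np.float32)); print('tray c',A[:,2],'yaw',np.arctan2(A[1,0],A[0,0]),'scale',np.hypot(A[0,0],A[1,0]))
yaw=np.arctan2(A[1,0],A[0,0]); ctr=q.mean(0)
C,S=np.cos(yaw),np.sin(yaw); Rm=np.array([[C,-S],[S,C]])
for n,k in(('t',t),('s',s)):
    w=cloud(k); m=(w[...,2]>96)&(w[...,2]<124)&(w[...,0]>560)&(w[...,0]<680)&(w[...,1]>100)&(w[...,1]<230)
    p=w[m]; l=(p[:,:2]-ctr)@Rm; print(n,len(p),'tab local min/max/med',np.percentile(l,[3,50,97],axis=0).round(1).tolist(),'zmax',np.percentile(p[:,2],97))
for px in[(130+184/4,170+130/4),(130+272/4,170+105/4)]: print('hook local',((Pz(t,*px,79)[:2]-ctr)@Rm).round(1))
im=t['image'][185:220,350:400].astype(int); e=im[...,0]-im[...,1:].max(-1); m=e>25; v,u=np.nonzero(m); wt=e[m]; uu,vv=350+(u*wt).sum()/wt.sum(),185+(v*wt).sum()/wt.sum()
print('red top',m.sum(),uu,vv,Pz(t,uu,vv,170).round(1))
im=s['image'][125:160,180:225].astype(int); e=im[...,0]-im[...,1:].max(-1); m=e>25; v,u=np.nonzero(m); wt=e[m]; uu,vv=180+(u*wt).sum()/wt.sum(),125+(v*wt).sum()/wt.sum()
print('red scene',m.sum(),uu,vv,Pz(s,uu,vv,170).round(1))
print('cone',Pz(t,258,150,0).round(0),'jar',Pz(t,449/1.4,387/1.4,72).round(0))
for k in(t,s):
    w=cloud(k); m=(abs(w[...,2]-168)<6)&(w[...,1]>-330)&(w[...,1]<-125)&(w[...,0]>500)&(w[...,0]<660); p=w[m]
    L=cv2.fitLine(p[:,:2].astype(np.float32),cv2.DIST_HUBER,0,.01,.01).ravel(); print('rail',len(p),L,np.percentile(p[:,2],[50,95]),'x at y-258',L[2]+L[0]/L[1]*(-258-L[3]))
E
```

```text
[[576.1 270. ]
 [639.1  39.7]
 [468.3  -7.7]
 [404.  220.8]] [179.  238.8 177.3 237.3]
tray c [521.89272308 130.69009817] yaw 0.2719811157120112 scale 0.9911996453344233
t 83 tab local min/max/med [[95.7, -4.4], [99.3, 8.0], [106.6, 20.1]] zmax 120.39142690347242
s 105 tab local min/max/med [[99.3, -1.3], [104.9, 10.6], [107.3, 22.5]] zmax 119.28358530867057
hook local [88.  33.3]
hook local [ 88.6 -19.6]
red top 23 374.90877329192546 201.82181677018633 [ 580.  -257.1  170. ]
red scene 20 202.34208432776452 141.76292760540971 [ 579.9 -256.6  170. ]
cone [751.  -3.   0.] jar [ 426. -148.   72.]
rail 355 [ 1.5020595e-01  9.8865473e-01  5.8437292e+02 -2.2696991e+02] [168.89074194 171.98181221] x at y-258 579.6585
rail 320 [ 1.5237239e-01  9.8832315e-01  5.8576129e+02 -2.2392482e+02] [168.99519229 172.04624567] x at y-258 580.5078
```

Emit:
step_arm --plan '[{"rz":1},{"rz":1},{"rz":1},{"rz":1},{"rz":1},{"rz":1},{"rz":1},{"rz":1},{"rz":1},{"rz":1}]' --jaw 0

```text
schema error: expected keys x, y, z, rx, ry, rz
```

```bash
python3 -c "
from h import *
delta([612.3,164.5,150],[np.pi,0,1.843])"
```

```text
pos [183.3 597.3 214.1] rpy [-3.141 -0.     2.844] tool shift u [-21.49 -11.51   2.57] turn u [-1.000e-02  0.000e+00  1.001e+01]
```

Emit:
step_arm --plan '[{"x":0,"y":0,"z":0,"rx":0,"ry":0,"rz":1},{"x":0,"y":0,"z":0,"rx":0,"ry":0,"rz":1},{"x":0,"y":0,"z":0,"rx":0,"ry":0,"rz":1},{"x":0,"y":0,"z":0,"rx":0,"ry":0,"rz":1},{"x":0,"y":0,"z":0,"rx":0,"ry":0,"rz":1},{"x":0,"y":0,"z":0,"rx":0,"ry":0,"rz":1},{"x":0,"y":0,"z":0,"rx":0,"ry":0,"rz":1},{"x":0,"y":0,"z":0,"rx":0,"ry":0,"rz":1},{"x":0,"y":0,"z":0,"rx":0,"ry":0,"rz":1},{"x":0,"y":0,"z":0,"rx":0,"ry":0,"rz":1}]' --jaw 0

```text
t: 0.93
eef_pos: [183.3, 597.4, 214.3]
tcp_rot: [-3.141, 0.001, 1.839]
ft_force: [0.4, -0.4, -0.4]
opening: 0.505
grip_force: 0.0
```

```bash
python3 -c "
from h import *
delta([612.3,164.5,150],[np.pi,0,1.843])"
```

```text
pos [183.3 597.4 214.3] rpy [-3.141e+00  1.000e-03  1.839e+00] tool shift u [-21.24  11.96   2.58] turn u [-0.    0.01 -0.04]
```

Emit:
step_arm --plan '[{"x":-0.85,"y":0.48,"z":0,"rx":0,"ry":0,"rz":0},{"x":-0.85,"y":0.48,"z":0,"rx":0,"ry":0,"rz":0},{"x":-0.85,"y":0.48,"z":0,"rx":0,"ry":0,"rz":0},{"x":-0.85,"y":0.48,"z":0,"rx":0,"ry":0,"rz":0},{"x":-0.85,"y":0.48,"z":0,"rx":0,"ry":0,"rz":0},{"x":-0.85,"y":0.48,"z":0,"rx":0,"ry":0,"rz":0},{"x":-0.85,"y":0.48,"z":0,"rx":0,"ry":0,"rz":0},{"x":-0.85,"y":0.48,"z":0,"rx":0,"ry":0,"rz":0},{"x":-0.85,"y":0.48,"z":0,"rx":0,"ry":0,"rz":0},{"x":-0.85,"y":0.48,"z":0,"rx":0,"ry":0,"rz":0}]'

```text
t: 1.77
eef_pos: [356.8, 424.2, 214.4]
tcp_rot: [-3.141, 0.0, 1.844]
ft_force: [0.4, 0.7, 0.6]
opening: 0.502
grip_force: 0.0
```

Emit:
step_arm --plan '[{"x":-0.85,"y":0.48,"z":0,"rx":0,"ry":0,"rz":0},{"x":-0.85,"y":0.48,"z":0,"rx":0,"ry":0,"rz":0},{"x":-0.85,"y":0.48,"z":0,"rx":0,"ry":0,"rz":0},{"x":-0.85,"y":0.48,"z":0,"rx":0,"ry":0,"rz":0},{"x":-0.85,"y":0.48,"z":0,"rx":0,"ry":0,"rz":0},{"x":-0.85,"y":0.48,"z":0,"rx":0,"ry":0,"rz":0},{"x":-0.85,"y":0.48,"z":0,"rx":0,"ry":0,"rz":0},{"x":-0.85,"y":0.48,"z":0,"rx":0,"ry":0,"rz":0},{"x":-0.85,"y":0.48,"z":0,"rx":0,"ry":0,"rz":0},{"x":-0.85,"y":0.48,"z":0,"rx":0,"ry":0,"rz":0}]'

```text
t: 2.6
eef_pos: [529.7, 251.9, 214.4]
tcp_rot: [-3.141, -0.0, 1.844]
ft_force: [0.3, -1.4, -0.0]
opening: 0.5
grip_force: 0.0
```

Emit:
step_arm --plan '[{"x":-0.85,"y":0.48,"z":0,"rx":0,"ry":0,"rz":0},{"x":-0.85,"y":0.48,"z":0,"rx":0,"ry":0,"rz":0},{"x":-0.85,"y":0.48,"z":0.3,"rx":0,"ry":0,"rz":0},{"x":-0.85,"y":0.48,"z":0.4,"rx":0,"ry":0,"rz":0},{"x":-0.8,"y":0.48,"z":0.4,"rx":0,"ry":0,"rz":0},{"x":0,"y":0,"z":0.4,"rx":0,"ry":0,"rz":0},{"x":0,"y":0,"z":0.4,"rx":0,"ry":0,"rz":0},{"x":0,"y":0,"z":0.4,"rx":0,"ry":0,"rz":0},{"x":0,"y":0,"z":0.3,"rx":0,"ry":0,"rz":0},{"x":0,"y":0,"z":0,"rx":0,"ry":0,"rz":0}]'

```text
t: 3.43
eef_pos: [614.0, 168.7, 148.0]
tcp_rot: [-3.139, -0.0, 1.845]
ft_force: [0.4, 0.0, -1.1]
opening: 0.497
grip_force: 0.0
```

```bash
python3 -c "
from h import *
delta([612.3,164.5,86],[np.pi,0,1.843])"
```

```text
pos [614.  168.7 148. ] rpy [-3.139 -0.     1.845] tool shift u [-0.14 -0.1   2.48] turn u [-0.02 -0.    0.02]
```

Emit:
step_arm --plan '[{"x":-0.14,"y":-0.1,"z":0.3,"rx":0,"ry":0,"rz":0},{"x":0,"y":0,"z":0.3,"rx":0,"ry":0,"rz":0},{"x":0,"y":0,"z":0.3,"rx":0,"ry":0,"rz":0},{"x":0,"y":0,"z":0.3,"rx":0,"ry":0,"rz":0},{"x":0,"y":0,"z":0.3,"rx":0,"ry":0,"rz":0},{"x":0,"y":0,"z":0.3,"rx":0,"ry":0,"rz":0},{"x":0,"y":0,"z":0.3,"rx":0,"ry":0,"rz":0},{"x":0,"y":0,"z":0.25,"rx":0,"ry":0,"rz":0},{"x":0,"y":0,"z":0.13,"rx":0,"ry":0,"rz":0},{"x":0,"y":0,"z":0,"rx":0,"ry":0,"rz":0}]'

```text
t: 4.27
eef_pos: [613.4, 163.9, 86.7]
tcp_rot: [-3.14, -0.0, 1.844]
ft_force: [-0.8, 0.2, -0.2]
opening: 0.501
grip_force: 0.0
```

```bash
python3 -c "
from h import *
delta([612.3,164.5,86],[np.pi,0,1.843]); print(state()['ft_force'])
s=shot('scene'); a=s['image'][215:345,270:440]; b=shot('top')['image'][170:260,150:268]
a=cv2.resize(a,None,fx=3,fy=3,interpolation=2); b=cv2.resize(b,(a.shape[1]*0+290,a.shape[0]),interpolation=2)
cv2.imwrite('pics/g1.png',np.hstack([a,b])[...,::-1])"
```

```text
pos [613.4 163.9  86.7] rpy [-3.14  -0.     1.844] tool shift u [ 0.03 -0.04  0.03] turn u [-0.01 -0.    0.01]
[-0.835865    0.20227339 -0.24038559]
```

View pics/g1.png

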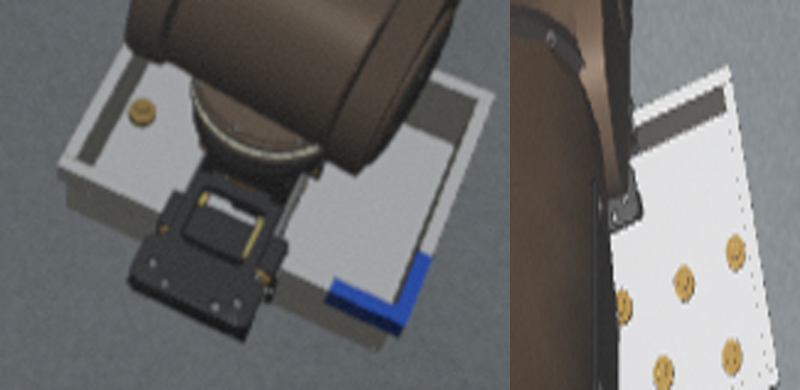

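The gripper body hides the tag in both views: in the left crop it covers (210,240), and nothing has been disturbed. I'll close and check the opening, which should be about 9/95 ≈ 0.1.

Emit:
step_arm --plan '[{"x":0,"y":0,"z":0,"rx":0,"ry":0,"rz":0},{"x":0,"y":0,"z":0,"rx":0,"ry":0,"rz":0},{"x":0,"y":0,"z":0,"rx":0,"ry":0,"rz":0},{"x":0,"y":0,"z":0,"rx":0,"ry":0,"rz":0},{"x":0,"y":0,"z":0,"rx":0,"ry":0,"rz":0},{"x":0,"y":0,"z":0,"rx":0,"ry":0,"rz":0},{"x":0,"y":0,"z":0,"rx":0,"ry":0,"rz":0},{"x":0,"y":0,"z":0,"rx":0,"ry":0,"rz":0},{"x":0,"y":0,"z":0,"rx":0,"ry":0,"rz":0},{"x":0,"y":0,"z":0,"rx":0,"ry":0,"rz":0}]' --jaw 1

```text
t: 5.2
eef_pos: [613.7, 164.0, 87.7]
tcp_rot: [3.141, -0.0, 1.844]
ft_force: [0.0, 0.1, 1.1]
opening: 0.091
grip_force: 30.0
```

Emit:
step_arm --plan '[{"x":0,"y":0,"z":-0.3,"rx":0,"ry":0,"rz":0},{"x":0,"y":0,"z":-0.5,"rx":0,"ry":0,"rz":0},{"x":0,"y":0,"z":-0.7,"rx":0,"ry":0,"rz":0},{"x":0,"y":0,"z":-0.9,"rx":0,"ry":0,"rz":0},{"x":0,"y":0,"z":-1,"rx":0,"ry":0,"rz":0},{"x":0,"y":0,"z":-1,"rx":0,"ry":0,"rz":0},{"x":0,"y":0,"z":-1,"rx":0,"ry":0,"rz":0},{"x":0,"y":0,"z":-1,"rx":0,"ry":0,"rz":0},{"x":0,"y":0,"z":-1,"rx":0,"ry":0,"rz":0},{"x":0,"y":0,"z":0,"rx":0,"ry":0,"rz":0}]'

```text
t: 6.03
eef_pos: [614.9, 164.3, 279.1]
tcp_rot: [3.133, 0.001, 1.844]
ft_force: [-0.3, -0.5, 0.2]
opening: 0.094
grip_force: 30.0
```

Emit:
step_arm --plan '[{"x":0,"y":0,"z":0,"rx":0,"ry":0,"rz":1},{"x":0,"y":0,"z":0,"rx":0,"ry":0,"rz":1},{"x":0,"y":0,"z":0,"rx":0,"ry":0,"rz":1},{"x":0,"y":0,"z":0,"rx":0,"ry":0,"rz":1},{"x":0,"y":0,"z":0,"rx":0,"ry":0,"rz":0.25},{"x":0,"y":0,"z":0,"rx":0,"ry":0,"rz":0},{"x":0,"y":0,"z":0,"rx":0,"ry":0,"rz":0},{"x":0,"y":0,"z":0,"rx":0,"ry":0,"rz":0},{"x":0,"y":0,"z":0,"rx":0,"ry":0,"rz":0},{"x":0,"y":0,"z":0,"rx":0,"ry":0,"rz":0}]'

```text
t: 6.87
eef_pos: [613.6, 164.0, 272.7]
tcp_rot: [-3.142, -0.0, 1.419]
ft_force: [0.0, -0.0, -1.0]
opening: 0.093
grip_force: 30.0
```

```bash
python3 -c "
from h import *
delta([588.9,-258.4,270],[np.pi,0,1.419])
s=shot('scene'); a=s['image'][150:330,250:450]; b=shot('top')['image'][120:300,120:280]
f2=lambda i:cv2.resize(i,None,fx=2.2,fy=2.2,interpolation=2)
cv2.imwrite('pics/g2.png',np.hstack([f2(a),f2(b)])[...,::-1])"
```

```text
pos [613.6 164.  272.7] rpy [-3.142 -0.     1.419] tool shift u [-16.85   1.57   0.11] turn u [-0. -0.  0.]
```

View pics/g2.png

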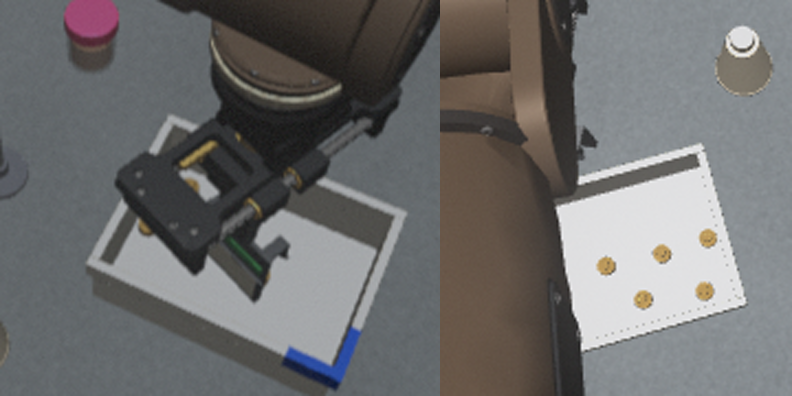

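The scene crop shows the tag held with its green stripe at (245,255) and a hook visible at (280,245). The tray has not moved and its weights are unchanged. I'll measure the tag's pose in the grip from depth.

```bash
python3 -c "
from h import *
s=ld('scene'); w=cloud(s); st=state(); R=Ro.from_euler('xyz',st['tcp_rot']).as_matrix()
ex=R[:,1]; ey=-R[:,0]*1.0; print(ex,ey)
d=w-st['eef_pos']; L=np.stack([d@ex,d@ey*-1*-1,d[...,2]],-1)
m=(abs(L[...,0])<25)&(abs(L[...,1])<50)&(L[...,2]<-2)&(L[...,2]>-95)
p=L[m]; print(len(p),p.min(0),p.max(0))
q=p[(p[:,0]>-3)&(p[:,2]<-10)]; A=np.c_[q[:,1:],np.ones(len(q))]
k,*_=np.linalg.lstsq(A,q[:,0],rcond=None)
for _ in range(5):
    r=abs(A@k-q[:,0]); g=r<2.5; k,*_=np.linalg.lstsq(A[g],q[g,0],rcond=None)
print('plate x = a*y+b*z+c',k,g.sum(),'y/z range',np.percentile(q[g],[1,99],axis=0))
im=s['image'].astype(int); gr=m&(im[...,1]>im[...,0]+25)&(im[...,1]>im[...,2]+15); print('green',gr.sum(),np.percentile(L[gr],[3,50,97],axis=0) if gr.any() else '')
h=p[p[:,0]<-9]; print('hook',len(h),h.round(0)[:12].tolist())
"
```

```text
[ 9.88512851e-01 -1.51136826e-01 -6.15750524e-05] [-1.51136831e-01 -9.88512848e-01 -8.95184504e-05]
611 [-22.70134883 -34.78942259 -78.43101046] [ 4.96991331 28.98361723 -2.26237987]
plate x = a*y+b*z+c [ 0.00653999 -0.04787574  0.49834086] 455 y/z range [[-6.38109842e-02 -3.44335225e+01 -7.54557426e+01]
 [ 4.58665778e+00  1.46932048e+01 -1.16556951e+01]]
green 37 [[  0.72283833 -28.74906661 -27.8430271 ]
 [  1.48302413 -16.1811315  -25.887162  ]
 [  2.56415216  -0.81380823 -21.8173871 ]]
hook 60 [[-10.0, 29.0, -11.0], [-20.0, -24.0, -8.0], [-18.0, -24.0, -9.0], [-19.0, -25.0, -8.0], [-21.0, -26.0, -10.0], [-14.0, -24.0, -8.0], [-15.0, -25.0, -7.0], [-17.0, -25.0, -9.0], [-18.0, -26.0, -9.0], [-18.0, -28.0, -7.0], [-21.0, -28.0, -10.0], [-12.0, -24.0, -8.0]]
```

Emit:
step_arm --plan '[{"x":-0.5,"y":0.08,"z":0,"rx":0,"ry":0,"rz":0},{"x":-0.9,"y":0.08,"z":0,"rx":0,"ry":0,"rz":0},{"x":-1,"y":0.1,"z":0,"rx":0,"ry":0,"rz":0},{"x":-1,"y":0.1,"z":0,"rx":0,"ry":0,"rz":0},{"x":-1,"y":0.1,"z":0,"rx":0,"ry":0,"rz":0},{"x":-1,"y":0.1,"z":0,"rx":0,"ry":0,"rz":0},{"x":-1,"y":0.1,"z":0,"rx":0,"ry":0,"rz":0},{"x":-1,"y":0.1,"z":0,"rx":0,"ry":0,"rz":0},{"x":-1,"y":0.1,"z":0,"rx":0,"ry":0,"rz":0},{"x":-1,"y":0.1,"z":0,"rx":0,"ry":0,"rz":0}]'

```text
t: 7.8
eef_pos: [601.3, -74.0, 272.7]
tcp_rot: [3.142, 0.0, 1.419]
ft_force: [0.4, -0.5, -1.1]
opening: 0.094
grip_force: 30.0
```

Emit:
step_arm --plan '[{"x":-1,"y":0.1,"z":0,"rx":0,"ry":0,"rz":0},{"x":-1,"y":0.1,"z":0,"rx":0,"ry":0,"rz":0},{"x":-1,"y":0.1,"z":0,"rx":0,"ry":0,"rz":0},{"x":-1,"y":0.1,"z":0,"rx":0,"ry":0,"rz":0},{"x":-1,"y":0.1,"z":0,"rx":0,"ry":0,"rz":0},{"x":-1,"y":0.1,"z":0,"rx":0,"ry":0,"rz":0},{"x":-0.9,"y":0.04,"z":0,"rx":0,"ry":0,"rz":0},{"x":-0.6,"y":0,"z":0.3,"rx":0,"ry":0,"rz":0},{"x":0,"y":0,"z":0.5,"rx":0,"ry":0,"rz":0},{"x":0,"y":0,"z":0,"rx":0,"ry":0,"rz":0}]'

```text
t: 8.63
eef_pos: [587.9, -260.5, 249.9]
tcp_rot: [-3.138, -0.001, 1.417]
ft_force: [-1.0, -0.5, -2.0]
opening: 0.092
grip_force: 30.0
```

```bash
python3 -c "
from h import *
delta([589.5,-260,225],[np.pi,0,1.419])
s=shot('scene'); w=cloud(s); a=s['image'][60:240,130:300]; b=shot('top')['image'][120:300,290:480]
f2=lambda i:cv2.resize(i,None,fx=2.2,fy=2.2,interpolation=2)
cv2.imwrite('pics/g3.png',np.hstack([f2(a),f2(b)])[...,::-1])"
```

```text
pos [ 587.9 -260.5  249.9] rpy [-3.138e+00 -1.000e-03  1.417e+00] tool shift u [0.03 0.06 1.  ] turn u [-0.03 -0.01 -0.02]
```

View pics/g3.png

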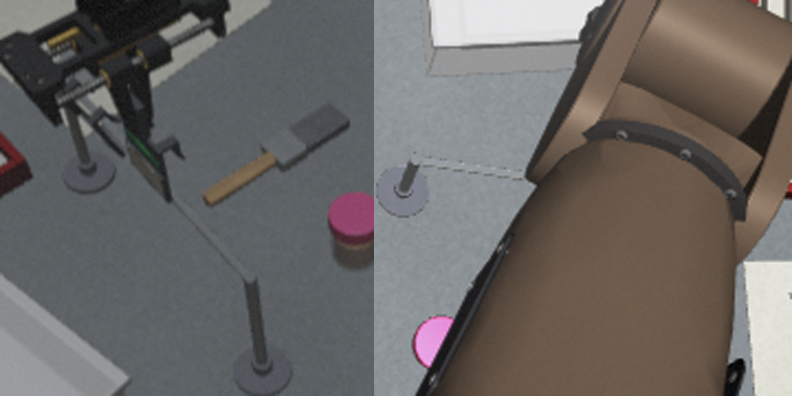

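Emit:
step_arm --plan '[{"x":0.02,"y":0.06,"z":0.1,"rx":0,"ry":0,"rz":0},{"x":0,"y":0,"z":0.2,"rx":0,"ry":0,"rz":0},{"x":0,"y":0,"z":0.2,"rx":0,"ry":0,"rz":0},{"x":0,"y":0,"z":0.2,"rx":0,"ry":0,"rz":0},{"x":0,"y":0,"z":0.2,"rx":0,"ry":0,"rz":0},{"x":0,"y":0,"z":0.2,"rx":0,"ry":0,"rz":0},{"x":0,"y":0,"z":0.2,"rx":0,"ry":0,"rz":0},{"x":0,"y":0,"z":0.2,"rx":0,"ry":0,"rz":0},{"x":0,"y":0,"z":0.2,"rx":0,"ry":0,"rz":0},{"x":0,"y":0,"z":0,"rx":0,"ry":0,"rz":0}]'

```text
t: 9.57
eef_pos: [590.5, -259.3, 208.8]
tcp_rot: [-3.14, -0.001, 1.419]
ft_force: [-0.8, 0.3, -0.7]
opening: 0.087
grip_force: 30.0
```

```bash
python3 -c "
from h import *
delta([589.5,-260,182],[np.pi,0,1.419])
s=shot('scene'); w=cloud(s); st=state(); mk=np.array([580,-257,170]); y=-.1516
ex=np.array([np.cos(y),np.sin(y),0]); ey=np.array([-np.sin(y),np.cos(y),0])
d=w-mk; L=np.stack([d@ex,d@ey,d[...,2]],-1)
m=(abs(L[...,0])<30)&(abs(L[...,1])<50)&(L[...,2]>-70)&(L[...,2]<32)
p=L[m]
q=p[(p[:,0]>6)&(p[:,2]<-8)]; print('plate front x',np.median(q[:,0]),'y',np.percentile(q[:,1],[1,99]))
h=p[(p[:,1]>15)&(p[:,2]>6)]; print('hook',h.round(0).tolist()[:40])
r=L[(abs(L[...,0])<15)&(L[...,1]>50)&(L[...,1]<120)&(abs(L[...,2])<10)]; print('rail',np.median(r,0))
"
```

```text
pos [ 590.5 -259.3  208.8] rpy [-3.140e+00 -1.000e-03  1.419e+00] tool shift u [-0.03 -0.03  1.07] turn u [-0.01 -0.01 -0.  ]
plate front x 14.061086817282083 y [-29.00945146  35.10228585]
hook [[-9.0, 24.0, 30.0], [-3.0, 25.0, 32.0], [-6.0, 25.0, 30.0], [-7.0, 26.0, 30.0], [-9.0, 27.0, 30.0], [8.0, 16.0, 29.0], [1.0, 24.0, 31.0], [-1.0, 24.0, 29.0], [-3.0, 26.0, 30.0], [-5.0, 25.0, 27.0], [-6.0, 28.0, 30.0], [-7.0, 30.0, 30.0], [12.0, 18.0, 30.0], [10.0, 18.0, 29.0], [9.0, 22.0, 32.0], [5.0, 23.0, 31.0], [3.0, 23.0, 28.0], [1.0, 22.0, 26.0], [1.0, 27.0, 30.0], [-1.0, 27.0, 29.0], [-3.0, 29.0, 30.0], [-5.0, 30.0, 29.0], [-6.0, 32.0, 30.0], [-7.0, 34.0, 31.0], [-10.0, 32.0, 27.0], [12.0, 18.0, 28.0], [11.0, 22.0, 30.0], [8.0, 23.0, 29.0], [7.0, 27.0, 32.0], [5.0, 27.0, 30.0], [4.0, 29.0, 32.0], [2.0, 29.0, 31.0], [-1.0, 33.0, 31.0], [-2.0, 34.0, 32.0], [-5.0, 33.0, 29.0], [-7.0, 34.0, 28.0], [-8.0, 34.0, 27.0], [12.0, 16.0, 23.0], [12.0, 21.0, 27.0], [11.0, 23.0, 28.0]]
rail [ 0.83305346 86.09593379 -0.76070323]
```

Emit:
step_arm --plan '[{"x":-0.1,"y":-0.02,"z":0.1,"rx":0,"ry":0,"rz":0},{"x":0,"y":0,"z":0.15,"rx":0,"ry":0,"rz":0},{"x":0,"y":0,"z":0.15,"rx":0,"ry":0,"rz":0},{"x":0,"y":0,"z":0.15,"rx":0,"ry":0,"rz":0},{"x":0,"y":0,"z":0.15,"rx":0,"ry":0,"rz":0},{"x":0,"y":0,"z":0.1,"rx":0,"ry":0,"rz":0},{"x":0,"y":0,"z":0.1,"rx":0,"ry":0,"rz":0},{"x":0,"y":0,"z":0.05,"rx":0,"ry":0,"rz":0},{"x":0,"y":0,"z":0,"rx":0,"ry":0,"rz":0},{"x":0,"y":0,"z":0,"rx":0,"ry":0,"rz":0}]'

```text
t: 10.45
eef_pos: [590.0, -261.8, 186.4]
tcp_rot: [3.142, -0.0, 1.419]
ft_force: [0.8, -0.6, -0.4]
opening: 0.094
grip_force: 30.0
```

Emit:
step_arm --plan '[{"x":0,"y":0,"z":0.04,"rx":0,"ry":0,"rz":0},{"x":0,"y":0,"z":0.04,"rx":0,"ry":0,"rz":0},{"x":0,"y":0,"z":0.04,"rx":0,"ry":0,"rz":0},{"x":0,"y":0,"z":0.02,"rx":0,"ry":0,"rz":0},{"x":0,"y":0,"z":0,"rx":0,"ry":0,"rz":0},{"x":0,"y":0,"z":0,"rx":0,"ry":0,"rz":0},{"x":0,"y":0,"z":0,"rx":0,"ry":0,"rz":0},{"x":0,"y":0,"z":0,"rx":0,"ry":0,"rz":0},{"x":0,"y":0,"z":0,"rx":0,"ry":0,"rz":0},{"x":0,"y":0,"z":0,"rx":0,"ry":0,"rz":0}]'

```text
t: 11.28
eef_pos: [590.0, -261.8, 182.9]
tcp_rot: [3.141, -0.0, 1.419]
ft_force: [0.1, 0.4, 0.1]
opening: 0.095
grip_force: 30.0
```

Emit:
step_arm --plan '[{"x":0,"y":0,"z":0.04,"rx":0,"ry":0,"rz":0},{"x":0,"y":0,"z":0.02,"rx":0,"ry":0,"rz":0},{"x":0,"y":0,"z":0,"rx":0,"ry":0,"rz":0},{"x":0,"y":0,"z":0,"rx":0,"ry":0,"rz":0},{"x":0,"y":0,"z":0,"rx":0,"ry":0,"rz":0},{"x":0,"y":0,"z":0,"rx":0,"ry":0,"rz":0},{"x":0,"y":0,"z":0,"rx":0,"ry":0,"rz":0},{"x":0,"y":0,"z":0,"rx":0,"ry":0,"rz":0},{"x":0,"y":0,"z":0,"rx":0,"ry":0,"rz":0},{"x":0,"y":0,"z":0,"rx":0,"ry":0,"rz":0}]'

```text
t: 12.12
eef_pos: [590.3, -262.0, 182.5]
tcp_rot: [3.14, 0.001, 1.419]
ft_force: [-1.8, 0.3, 8.0]
opening: 0.093
grip_force: 30.0
```

```bash
cat > tg.py <<'E'
from h import *
def tag():
    s=shot('scene'); w=cloud(s); mk=np.array([580,-257,170]); y=-.1516
    ex=np.array([np.cos(y),np.sin(y),0]); ey=np.array([-np.sin(y),np.cos(y),0])
    d=w-mk; L=np.stack([d@ex,d@ey,d[...,2]],-1)
    m=(abs(L[...,0])<30)&(abs(L[...,1])<50)&(L[...,2]>-75)&(L[...,2]<46)
    p=L[m]; q=p[(p[:,2]<-8)&(p[:,0]>4 )]; print('plate x top/bottom',np.median(q[q[:,2]>-28][:,0]),np.median(p[p[:,2]<-40][:,0]),'y',np.percentile(q[:,1],[1,99]),'z bottom',np.percentile(q[:,2],1))
    h=p[(abs(p[:,1]-27)<4)&(p[:,0]<4)&(p[:,2]>-4)]; print('hook top z',np.median(h[:,2]),len(h)); h=p[(abs(p[:,1])<12)&(p[:,2]>30)]; print('tab',len(h),np.median(h,0) if len(h) else '')
E
python3 -c "
from tg import *
print(state()['eef_pos'],state()['ft_force']); tag()"
```

```text
[ 590.28466666 -261.9937846   182.52947685] [-1.78269235  0.33029099  7.98844192]
plate x top/bottom 12.446662108816007 14.474010457158366 y [-32.40719197  32.66752797] z bottom -62.79158358657286
hook top z 2.9020874961954917 29
tab 91 [10.91606712  7.93457256 40.81380932]
```

Emit:
step_arm --plan '[{"x":0,"y":0,"z":-0.04,"rx":0,"ry":0,"rz":0},{"x":0,"y":0,"z":0,"rx":0,"ry":0,"rz":0},{"x":0,"y":0,"z":0,"rx":0,"ry":0,"rz":0},{"x":0,"y":0,"z":0,"rx":0,"ry":0,"rz":0},{"x":0,"y":0,"z":0,"rx":0,"ry":0,"rz":0},{"x":0,"y":0,"z":0,"rx":0,"ry":0,"rz":0},{"x":0,"y":0,"z":0,"rx":0,"ry":0,"rz":0},{"x":0,"y":0,"z":0,"rx":0,"ry":0,"rz":0},{"x":0,"y":0,"z":0,"rx":0,"ry":0,"rz":0},{"x":0,"y":0,"z":0,"rx":0,"ry":0,"rz":0}]' --jaw 0

```text
t: 13.0
eef_pos: [589.9, -261.8, 182.3]
tcp_rot: [3.142, -0.0, 1.419]
ft_force: [-0.5, 0.1, -0.3]
opening: 0.498
grip_force: 0.0
```

```bash
python3 -c "
from tg import *
tag()"
```

```text
plate x top/bottom 7.25970596759677 -5.828704023037367 y [ 3.67820141 32.89990223] z bottom -36.08791052532421
hook top z 4.10464606892819 25
tab 74 [-13.75896861   5.01623224  36.73681236]
```

Emit:
step_arm --plan '[{"x":0,"y":0,"z":0,"rx":0,"ry":0,"rz":0},{"x":0,"y":0,"z":0,"rx":0,"ry":0,"rz":0},{"x":0,"y":0.1,"z":0,"rx":0,"ry":0,"rz":0},{"x":0,"y":0.1,"z":-0.2,"rx":0,"ry":0,"rz":0},{"x":0,"y":0,"z":-0.5,"rx":0,"ry":0,"rz":0},{"x":0,"y":0,"z":-0.8,"rx":0,"ry":0,"rz":0},{"x":0,"y":0,"z":-0.9,"rx":0,"ry":0,"rz":0},{"x":0,"y":0,"z":-0.9,"rx":0,"ry":0,"rz":0},{"x":0,"y":0,"z":0,"rx":0,"ry":0,"rz":0},{"x":0,"y":0,"z":0,"rx":0,"ry":0,"rz":0}]' --jaw -0.4

```text
t: 13.88
eef_pos: [595.3, -262.8, 266.3]
tcp_rot: [3.139, 0.001, 1.419]
ft_force: [-0.0, -1.0, -1.2]
opening: 0.7
grip_force: 0.0
```

```bash
python3 -c "
from tg import *
tag()
c=np.array([522,131]);y=.272;C,S=np.cos(y),np.sin(y);R=np.array([[C,-S],[S,C]])
g=c+R@np.array([-85.5,-55]); print(g); delta([*g,260],[np.pi,0,y+np.pi/2])
s=ld('scene'); a=s['image'][60:240,130:300]
b=s['image'][180:345,270:450]; f2=lambda i:cv2.resize(i,(400,400),interpolation=2)
cv2.imwrite('pics/g4.png',np.hstack([f2(a),f2(b)])[...,::-1])"
```

```text
plate x top/bottom 6.889592522070994 -5.468379908495717 y [ 3.19391137 32.51695357] z bottom -36.0329288802024
hook top z 3.7975284586998868 22
tab 35 [26.41415814 -0.25457002 36.3069597 ]
[454.41957862  55.05175021]
pos [ 594.9 -262.5  265. ] rpy [3.141 0.    1.419] tool shift u [11.71 -7.48  0.2 ] turn u [ 0.    0.   -4.24]
```

View pics/g4.png

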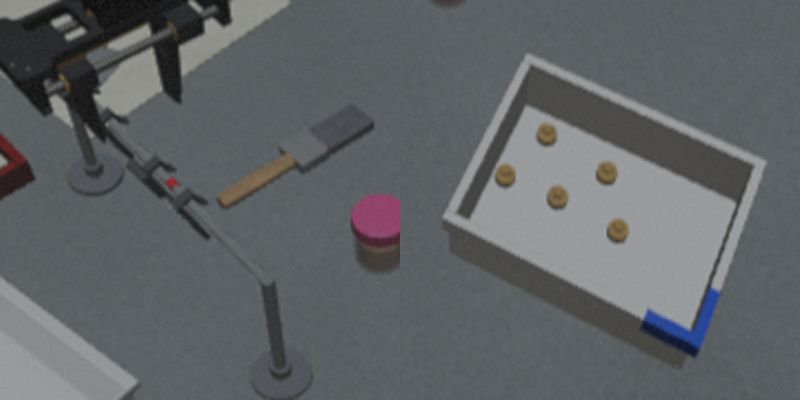

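The tag hangs by its hooks, at crop pixels (150,165) and (182,197), with the red mark between them at (172,183). The tray, brush and jar are unmoved. I'll check the centring numerically before moving off.

```bash
python3 -c "
from h import *
s=ld('scene'); w=cloud(s); mk=np.array([580,-257,170]); y=-.1516
ex=np.array([np.cos(y),np.sin(y),0]); ey=np.array([-np.sin(y),np.cos(y),0])
d=w-mk; L=np.stack([d@ex,d@ey,d[...,2]],-1)
im=s['image'].astype(int)
m=(abs(L[...,1])<60)&(L[...,2]>-75)&(L[...,2]<48)&(abs(L[...,0])<40)
for n,k in(('above',m&(L[...,2]>8)),('bridge',m&(abs(L[...,2]-4)<3)&(L[...,0]<-4)),('below',m&(L[...,2]<-10)&(L[...,0]>-25))):
    p=L[k]; print(n,len(p),np.percentile(p,[1,50,99],axis=0).round(1).tolist(),np.histogram(p[:,1],np.arange(-60,61,5))[0])
e=im[...,0]-im[...,1:].max(-1); k=(e>40)&m; print('red',k.sum(),L[k].mean(0),L[k].min(0),L[k].max(0))
"
```

```text
above 91 [[13.6, -11.8, 8.8], [25.1, 9.8, 33.8], [32.1, 14.0, 39.4]] [ 0  0  0  0  0  0  0  0  0  4  9 10  9 15 44  0  0  0  0  0  0  0  0  0]
bridge 8 [[-6.0, -29.3, 1.6], [-4.6, 22.4, 4.7], [-4.1, 31.6, 5.6]] [0 0 0 0 0 0 1 2 0 0 0 0 0 0 0 0 2 2 1 0 0 0 0 0]
below 93 [[-17.3, -30.6, -60.9], [-4.9, 28.4, -31.5], [9.0, 32.7, -10.3]] [ 0  0  0  0  0  3  3  9  3  1  0  0  1  2  4  6  7 15 39  0  0  0  0  0]
red 12 [0.48075307 0.77682418 0.13648665] [-3.1057649  -6.00561923 -2.95683449] [3.54391552 4.44132052 3.52623247]
```

Emit:
step_arm --plan '[{"x":0,"y":0,"z":0,"rx":0,"ry":0,"rz":-0.8},{"x":0,"y":0,"z":0,"rx":0,"ry":0,"rz":-0.9},{"x":0,"y":0,"z":0,"rx":0,"ry":0,"rz":-0.9},{"x":0,"y":0,"z":0,"rx":0,"ry":0,"rz":-0.9},{"x":0,"y":0,"z":0,"rx":0,"ry":0,"rz":-0.74},{"x":0.6,"y":-0.1,"z":0,"rx":0,"ry":0,"rz":0},{"x":0.9,"y":-0.15,"z":0,"rx":0,"ry":0,"rz":0},{"x":0.9,"y":-0.15,"z":0,"rx":0,"ry":0,"rz":0},{"x":0.9,"y":-0.15,"z":0,"rx":0,"ry":0,"rz":0},{"x":0.9,"y":-0.15,"z":0,"rx":0,"ry":0,"rz":0}]' --jaw 0

```text
t: 14.77
eef_pos: [548.9, -165.2, 263.6]
tcp_rot: [-3.14, -0.001, 1.843]
ft_force: [1.0, 0.8, -0.0]
opening: 0.498
grip_force: 0.0
```

Emit:
step_arm --plan '[{"x":1,"y":-0.15,"z":0,"rx":0,"ry":0,"rz":0},{"x":1,"y":-0.15,"z":0,"rx":0,"ry":0,"rz":0},{"x":1,"y":-0.15,"z":0,"rx":0,"ry":0,"rz":0},{"x":1,"y":-0.15,"z":0,"rx":0,"ry":0,"rz":0},{"x":1,"y":-0.15,"z":0,"rx":0,"ry":0,"rz":0},{"x":1,"y":-0.15,"z":0,"rx":0,"ry":0,"rz":0},{"x":1,"y":-0.15,"z":0.4,"rx":0,"ry":0,"rz":0},{"x":1,"y":-0.15,"z":0.6,"rx":0,"ry":0,"rz":0},{"x":1,"y":-0.1,"z":0.8,"rx":0,"ry":0,"rz":0},{"x":0.5,"y":0,"z":0.8,"rx":0,"ry":0,"rz":0}]'

```text
t: 15.6
eef_pos: [453.0, 55.7, 198.8]
tcp_rot: [-3.141, -0.001, 1.844]
ft_force: [0.2, -1.2, 0.4]
opening: 0.5
grip_force: 0.0
```

```bash
cat tg.py > /dev/null; python3 -c "
from tg import *
tag()
t=shot('top'); s=ld('scene')
c=np.array([522,131]);y=.272;C,S=np.cos(y),np.sin(y);R=np.array([[C,-S],[S,C]])
for k in(t,s):
    w=cloud(k); L=(w[...,:2]-c)@R; z=w[...,2]
    q=(abs(z-75)<4)
    a=L[q&(abs(L[...,0]-85)<20)&(L[...,1]<20)&(L[...,1]>-90)]; b=L[q&(abs(L[...,1]+115)<20)&(abs(L[...,0])<60)]; e=L[q&(abs(L[...,0]+85)<20)&(L[...,1]<100)&(L[...,1]>20)]; g=L[q&(abs(L[...,1]-115)<20)&(abs(L[...,0])<60)]
    for n,p,i in(('+x',a,0),('-y',b,1),('-x',e,0),('+y',g,1)):
        if len(p)>8:
            o=np.polyfit(p[:,1-i],p[:,i],1); print(n,len(p),np.median(p[:,i]).round(1),'slope',o[0].round(3))
g=c+R@np.array([-85.5,-55]); delta([*g,46],[np.pi,0,y+np.pi/2])"
```

```text
plate x top/bottom 7.456119391653997 -5.559881426546203 y [ 4.10640717 33.07645458] z bottom -35.86658406715748
hook top z 3.2909639458252116 22
tab 39 [26.80180796 -0.31530307 35.98771464]
+x 170 86.3 slope 0.003
-y 69 -114.4 slope 0.013
+y 165 116.2 slope -0.006
+x 274 87.4 slope -0.003
-y 228 -112.5 slope 0.002
-x 169 -83.3 slope -0.01
+y 266 117.8 slope 0.001
pos [452.5  55.3 197.2] rpy [-3.136e+00 -2.000e-03  1.845e+00] tool shift u [-0.04  0.1   6.05] turn u [-0.06 -0.02  0.02]
```

Emit:
step_arm --plan '[{"x":-0.04,"y":0.14,"z":0.5,"rx":0,"ry":0,"rz":0},{"x":0,"y":0,"z":0.8,"rx":0,"ry":0,"rz":0},{"x":0,"y":0,"z":0.9,"rx":0,"ry":0,"rz":0},{"x":0,"y":0,"z":0.9,"rx":0,"ry":0,"rz":0},{"x":0,"y":0,"z":0.8,"rx":0,"ry":0,"rz":0},{"x":0,"y":0,"z":0.7,"rx":0,"ry":0,"rz":0},{"x":0,"y":0,"z":0.6,"rx":0,"ry":0,"rz":0},{"x":0,"y":0,"z":0.5,"rx":0,"ry":0,"rz":0},{"x":0,"y":0,"z":0.35,"rx":0,"ry":0,"rz":0},{"x":0,"y":0,"z":0,"rx":0,"ry":0,"rz":0}]'

```text
t: 16.53
eef_pos: [458.3, 53.3, 47.5]
tcp_rot: [-3.14, -0.001, 1.842]
ft_force: [0.1, 0.0, 0.1]
opening: 0.502
grip_force: 0.0
```

Emit:
step_arm --plan '[{"x":0,"y":0,"z":0,"rx":0,"ry":0,"rz":0},{"x":0,"y":0,"z":0,"rx":0,"ry":0,"rz":0},{"x":0,"y":0,"z":0,"rx":0,"ry":0,"rz":0},{"x":0,"y":0,"z":0,"rx":0,"ry":0,"rz":0},{"x":0,"y":0,"z":0,"rx":0,"ry":0,"rz":0},{"x":0,"y":0,"z":0,"rx":0,"ry":0,"rz":0},{"x":0,"y":0,"z":0,"rx":0,"ry":0,"rz":0},{"x":0,"y":0,"z":0,"rx":0,"ry":0,"rz":0},{"x":0,"y":0,"z":0,"rx":0,"ry":0,"rz":0},{"x":0,"y":0,"z":0,"rx":0,"ry":0,"rz":0}]' --jaw 1

```text
t: 17.37
eef_pos: [458.2, 53.9, 48.8]
tcp_rot: [-3.142, -0.0, 1.843]
ft_force: [-2.8, -0.2, 5.8]
opening: 0.087
grip_force: 30.0
```

```bash
cat > sc.py <<'E'
from h import *
def screw(dth,c=np.array([523.,132.]),y=.272,C=(85,115,0)):
    s=state(); Rt=Ro.from_euler('xyz',s['tcp_rot']); Z=Ro.from_euler('z',y)
    pc=Z.apply(C)+np.r_[c,0]; a=Z.apply(np.array([-1,1,0])/2**.5)
    Q=Ro.from_rotvec(a*dth); p=s['eef_pos']; p2=pc+Q.apply(p-pc)
    print('shift u',(Rt.inv().apply(p2-p)/25).round(3),'turn u',(Rt.inv()*Q*Rt).as_rotvec().round(5)/.1,'world dp',(p2-p).round(1))
E
python3 -c "
from sc import *
screw(.04); screw(.58); print(state()['joints'].round(2))"
```

```text
shift u [ 0.061  0.061 -0.384] turn u [ 0.2829 -0.2827  0.    ] world dp [1.1 1.9 9.6]
shift u [ 1.872  1.873 -4.969] turn u [ 4.1027e+00 -4.0998e+00  5.0000e-04] world dp [ 32.5  57.7 124.2]
[-0.03  0.53  2.11  0.    0.5  -0.3 ]
```

Emit:
step_arm --plan '[{"x":0.045,"y":0.045,"z":-0.29,"rx":0.21,"ry":-0.21,"rz":0},{"x":0.045,"y":0.045,"z":-0.29,"rx":0.21,"ry":-0.21,"rz":0},{"x":0.045,"y":0.045,"z":-0.29,"rx":0.21,"ry":-0.21,"rz":0},{"x":0.045,"y":0.045,"z":-0.29,"rx":0.21,"ry":-0.21,"rz":0},{"x":0.045,"y":0.045,"z":-0.29,"rx":0.21,"ry":-0.21,"rz":0},{"x":0,"y":0,"z":0,"rx":0,"ry":0,"rz":0},{"x":0,"y":0,"z":0,"rx":0,"ry":0,"rz":0},{"x":0,"y":0,"z":0,"rx":0,"ry":0,"rz":0},{"x":0,"y":0,"z":0,"rx":0,"ry":0,"rz":0},{"x":0,"y":0,"z":0,"rx":0,"ry":0,"rz":0}]'

```text
t: 18.2
eef_pos: [463.0, 62.4, 83.9]
tcp_rot: [-3.036, 0.104, 1.848]
ft_force: [-0.4, 0.5, -3.8]
opening: 0.09
grip_force: 30.0
```

```bash
cat > tr.py <<'E'
from h import *
def tray():
    out=[]
    for n in('scene','top'):
        k=shot(n); w=cloud(k); im=k['image'].astype(int)
        b=(im[...,2]>im[...,0]+60)&(im[...,2]>im[...,1]+40)&(w[...,1]>150)&(w[...,1]<400)&(w[...,0]<720)&(w[...,0]>450)
        # floor: bright white pixels inside the tray region
        m=(im.min(-1)>150)&(w[...,0]>400)&(w[...,0]<700)&(w[...,1]>-30)&(w[...,1]<330)&(w[...,2]<230)
        p=w[m]
        if len(p)>200:
            best=None; rng=np.random.default_rng(0)
            for _ in range(400):
                q=p[rng.choice(len(p),3)]; nn=np.cross(q[1]-q[0],q[2]-q[0]); l=np.linalg.norm(nn)
                if l<500: continue
                nn/=l; nn*=np.sign(nn[2]) or 1
                if nn[2]<.6: continue
                i=abs((p-q[0])@nn)<2.5
                if best is None or i.sum()>best.sum(): best=i
            q=p[best]; u,s_,vt=np.linalg.svd(q-q.mean(0),full_matrices=False); nn=vt[2]*np.sign(vt[2][2])
            h=np.arctan2(nn[1],nn[0])-.272
            print(n,len(p),best.sum(),'tilt',np.arccos(nn[2]).round(3),'dir from tray x (deg)',np.degrees(h).round(1),'mean',q.mean(0).round(0))
        g=(im[...,0]>130)&(im[...,0]>im[...,2]+50)&(w[...,0]>380)&(w[...,0]<700)&(w[...,1]>-30)&(w[...,1]<330)
        _,lab,st,ce=cv2.connectedComponentsWithStats(g.astype(np.uint8))
        print(' weights',[(ce[i].round(0).tolist(),int(st[i,4]),np.median(w[lab==i],0).round(0).tolist()) for i in range(1,len(st)) if st[i,4]>6])
        if b.sum(): print(' blue',b.sum(),w[b].mean(0).round(0),w[b].min(0).round(0))
E
python3 -c "
from tr import *
tray(); s=state(); print(s['eef_pos'],s['tcp_rot'],s['ft_force'],s['moment'],s['joints'].round(2))"
```

```text
scene 6728 4906 tilt 0.152 dir from tray x (deg) 43.4 mean [520. 144.  23.]
 weights []
 blue 251 [573. 264.  75.] [538. 234.  10.]
top 1433 542 tilt 0.144 dir from tray x (deg) 43.3 mean [577.  91.  26.]
 weights [([238.0, 223.0], 48, [553.0, 44.0, 44.0]), ([239.0, 248.0], 13, [494.0, 43.0, 48.0])]
 blue 168 [575. 264.  72.] [538. 233.  -4.]
[463.09625962  62.43962418  84.08783529] [-3.03587148  0.10439833  1.84798423] [-0.51162578 -0.35808648 -4.01589062] [ 0.06680693  0.08017548 -0.02490377] [ 0.06  0.5   2.01 -0.19  0.72 -0.06]
```

Emit:
step_arm --plan '[{"x":0.045,"y":0.045,"z":-0.29,"rx":0.21,"ry":-0.21,"rz":0},{"x":0.045,"y":0.045,"z":-0.29,"rx":0.21,"ry":-0.21,"rz":0},{"x":0.045,"y":0.045,"z":-0.29,"rx":0.21,"ry":-0.21,"rz":0},{"x":0.045,"y":0.045,"z":-0.29,"rx":0.21,"ry":-0.21,"rz":0},{"x":0.045,"y":0.045,"z":-0.29,"rx":0.21,"ry":-0.21,"rz":0},{"x":0.045,"y":0.045,"z":-0.285,"rx":0.21,"ry":-0.21,"rz":0},{"x":0.045,"y":0.045,"z":-0.285,"rx":0.21,"ry":-0.21,"rz":0},{"x":0.045,"y":0.045,"z":-0.285,"rx":0.21,"ry":-0.21,"rz":0},{"x":0,"y":0,"z":0,"rx":0,"ry":0,"rz":0},{"x":0,"y":0,"z":0,"rx":0,"ry":0,"rz":0}]'

```text
t: 19.13
eef_pos: [476.4, 86.1, 136.4]
tcp_rot: [-2.862, 0.269, 1.881]
ft_force: [-0.0, -0.0, -4.6]
opening: 0.091
grip_force: 30.0
```

```bash
python3 -c "
from tr import *
tray(); s=state(); print(s['eef_pos'],s['tcp_rot'],s['ft_force'],s['moment'],s['joints'].round(2))"
```

```text
scene 7459 5575 tilt 0.389 dir from tray x (deg) 44.9 mean [530. 149.  54.]
 weights []
 blue 265 [582. 281.  73.] [546. 252.  18.]
top 1490 844 tilt 0.388 dir from tray x (deg) 44.8 mean [565.  91.  67.]
 weights [([210.0, 248.0], 8, [475.0, 86.0, 241.0])]
[475.99542366  85.64691755 136.41380357] [-2.86177031  0.26852215  1.88084517] [-1.22170329  1.01876759 -4.48585373] [ 0.40332753 -0.03575974  0.02914738] [ 0.2   0.51  1.84 -0.33  1.08  0.13]
```

Emit:
step_arm --plan '[{"x":0.045,"y":0.045,"z":-0.285,"rx":0.21,"ry":-0.21,"rz":0},{"x":0.045,"y":0.045,"z":-0.285,"rx":0.21,"ry":-0.21,"rz":0},{"x":0.045,"y":0.045,"z":-0.285,"rx":0.21,"ry":-0.21,"rz":0},{"x":0.045,"y":0.045,"z":-0.285,"rx":0.21,"ry":-0.21,"rz":0},{"x":0.045,"y":0.045,"z":-0.285,"rx":0.21,"ry":-0.21,"rz":0},{"x":0.045,"y":0.045,"z":-0.285,"rx":0.21,"ry":-0.21,"rz":0},{"x":0.045,"y":0.045,"z":-0.285,"rx":0.21,"ry":-0.21,"rz":0},{"x":0,"y":0,"z":0,"rx":0,"ry":0,"rz":0},{"x":0,"y":0,"z":0,"rx":0,"ry":0,"rz":0},{"x":0,"y":0,"z":0,"rx":0,"ry":0,"rz":0}]'

```text
t: 20.07
eef_pos: [492.2, 114.0, 175.6]
tcp_rot: [-2.697, 0.406, 1.935]
ft_force: [0.7, 0.6, -3.3]
opening: 0.094
grip_force: 30.0
```

Emit:
step_arm --plan '[{"x":0,"y":0,"z":0,"rx":0,"ry":0,"rz":0},{"x":0,"y":0,"z":0,"rx":0,"ry":0,"rz":0},{"x":0,"y":0,"z":0,"rx":0,"ry":0,"rz":0},{"x":0,"y":0,"z":0,"rx":0,"ry":0,"rz":0},{"x":0,"y":0,"z":0,"rx":0,"ry":0,"rz":0},{"x":0,"y":0,"z":0,"rx":0,"ry":0,"rz":0},{"x":0,"y":0,"z":0,"rx":0,"ry":0,"rz":0},{"x":0,"y":0,"z":0,"rx":0,"ry":0,"rz":0},{"x":0,"y":0,"z":0,"rx":0,"ry":0,"rz":0},{"x":0,"y":0,"z":0,"rx":0,"ry":0,"rz":0}]'

```text
t: 20.9
eef_pos: [492.4, 114.3, 176.0]
tcp_rot: [-2.696, 0.407, 1.936]
ft_force: [-0.5, -0.3, -3.9]
opening: 0.093
grip_force: 30.0
```

```bash
python3 -c "
from tr import *
tray(); s=state(); print(s['eef_pos'],s['ft_force'],s['grip_force'],s['moment'],s['joints'].round(2))
a=ld('scene')['image'][170:350,250:450]; b=ld('scene')['image'][90:270,150:350]; f2=lambda i:cv2.resize(i,(400,360),interpolation=2)
cv2.imwrite('pics/g5.png',np.hstack([f2(a),f2(b)])[...,::-1])"
```

```text
scene 6962 5278 tilt 0.595 dir from tray x (deg) 44.9 mean [540. 162.  77.]
 weights []
 blue 240 [589. 293.  69.] [554. 266.  51.]
top 2998 962 tilt 0.601 dir from tray x (deg) 45.9 mean [566. 130.  87.]
 weights [([183.0, 217.0], 11, [534.0, 135.0, 264.0]), ([183.0, 232.0], 14, [502.0, 133.0, 276.0])]
[492.41976622 114.26838524 175.99927858] [ 0.15600864 -0.29604382 -2.91650356] 29.999886341392994 [ 0.28550287 -0.10715497 -0.04034584] [ 0.3   0.57  1.66 -0.4   1.38  0.21]
```

View pics/g5.png

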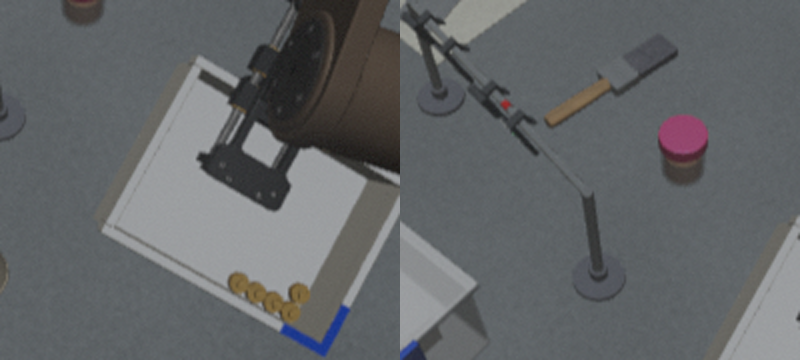

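The tray is tilted 0.595 rad at 45°. The weights sit in the taped corner: four along the +x wall at crop pixels (238,282) to (290,312) and one at (299,293). The tag hangs at the mark. Next I'll check the farthest weight against the 80 mm limit.

```bash
cat > wt.py <<'E'
from h import *
def wts(th,px):
    s=ld('scene'); w=cloud(s); Z=Ro.from_euler('z',.272); pc=Z.apply([85,115,0])+np.array([523,132,0]); a=Z.apply(np.array([-1,1,0])/2**.5)
    T=Ro.from_rotvec(a*th)*Z
    inv=lambda X:T.inv().apply(X-pc)+[85,115,0]
    for u,v in px:
        u=250+u/2;v=170+v/2; X=np.median(w[int(v)-1:int(v)+2,int(u)-1:int(u)+2].reshape(-1,3),0); L=inv(X)
        # ray onto plane z=4+14 in tray
        o=inv(-s['R'].T@s['t']); d=T.inv().apply(s['R'].T@np.array([(u-s['cx'])/f(s),(v-s['cy'])/f(s),1])); k=o+d*(18-o[2])/d[2]
        print('depth',L.round(0),'ray',k.round(0),'dist',np.linalg.norm([k[0]-81,k[1]-111]).round(0))
    q=inv(w.reshape(-1,3)).reshape(w.shape); g=(abs(q[...,2]-75)<4); 
    for n,i,c in(('+x rim',0,85.5),('+y rim',1,115.5)):
        m=g&(abs(q[...,i]-c)<15)&(abs(q[...,1-i])<100); print(n,m.sum(),np.median(q[m][:,i]) if m.any() else '')
    fl=(abs(q[...,0])<50)&(q[...,1]<60)&(abs(q[...,2]-4)<6); print('floor z',np.median(q[fl][:,2]))
E
python3 -c "
from wt import *
wts(.595,[(238,282),(256,293),(273,302),(290,312),(299,293)])"
```

```text
depth [73. 40. 17.] ray [72. 39. 18.] dist 72.0
depth [72. 60. 19.] ray [73. 61. 18.] dist 51.0
depth [73. 79. 19.] ray [72. 80. 18.] dist 32.0
depth [ 73. 100.  20.] ray [ 73. 100.  18.] dist 13.0
depth [53. 99. 16.] ray [52. 99. 18.] dist 31.0
+x rim 549 87.67127029668312
+y rim 593 115.55758441576373
floor z 4.372427811806213
```

Every weight is within about 72 mm of the corner, packed tight against the walls and at rest. Handing in.

```bash
python3 -c "
from h import *
print(job_done())"
```

```text
the job is handed in; nothing more can be done
None
```

The green-striped tag hangs by its hooks at the red mark. The tray is gripped and held tilted about 34°, and all five weights lie within about 72 mm of the blue-taped corner (limit 80 mm). The job is handed in, but `job_done()` gave no pass or fail result.

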